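Stock the ribbon shelf and hold the tensioner back for threading

ROBOT

A 7-joint arm with a two-finger parallel gripper is mounted at the origin on the work surface. World frame = base frame: x ahead of the robot, y to its left, z up, the work surface at z = 0. Lengths are in m, angles in rad, forces in N, time in s.
With the tool pointing down it reaches from about 0.4 to 0.875 m from the base axis. Payload 6.5 kg.
Tool frame: the origin (TCP) lies at the very end of the fingers, on their centre line; the grasp point (between the pads) lies 19 mm behind it; z points along the fingers, y is the line along which they close (so a half turn about z gives the same grasp; the last joint's range is limited). The gripper opens to 85 mm and grips with 20 to 120 N. Pads are 22 mm wide; open, the fingers measure 114 mm over their backs; the gripper's body (76 mm by 85 mm) begins 54 mm behind the grasp point. The pads swing forward as they close: fully open they stand 13 mm farther back than shut.
Start: joints at [-1.342, 0.536, -0.004, 1.538, 0.003, 1.067, -0.071], TCP at [0.189, 0.622, 0.231] pointing down, gripper open.
Joint ranges: [-2.7, 2.7], [-0.37, 2.16], [-1.27, 1.26], [0.24, 2.4], [-1.31, 4.45], [0.19, 1.91], [-2.76, 2.76]. Speed limits (rad/s): [2.39, 2.39, 3.14, 3.14, 3.14, 3.14, 3.14].

INTERFACE

Orientations are given as a 3x3 rotation matrix whose columns are the frame's x, y, z axes.
In Python, from rig import arm, imaging, nets gives the robot as it stands. The module is installed in compiled form; this text tells all that it offers. Calls block until the motion is done:
- arm.move_ptp(position, orientation): joint-space move of the TCP to a pose.
- arm.move_straight(position, max_speed=0.15, orientation=None): straight line of the TCP; orientation=None keeps the orientation; max_speed is the mean speed in m/s.
- arm.movej(angles): joint-space move.
- arm.move_gripper(opening, grip_force=None): finger opening in m; grip_force is the grip in N (None keeps the last); returns when the fingers have stopped.
- arm.hold(seconds).
- arm.ik(position, orientation): joint angles nearest the present ones, or None.
- arm.get_obs(): the state.
- imaging.get_image(name): name is "scene" or "top"; returns a dict with "image" (384x512x3 uint8, red, green, blue), "fx", "fy", "cx", "cy" (pixels), "rvec" (rotation vector, rad) and "tvec" (3), from world to camera coordinates, as OpenCV has them. Camera axes: x right, y down, z forward; pixel columns grow to the right and rows downward; lengths in m; the calibration is good to about 2 mm. A picture is of the moment at which its call begins. There is no depth.
A pose or a line that the arm cannot do raises arm.IKError and nothing moves.
- arm.hand_in(): hands the job in; it is judged then, once.
Trained networks look in a picture, given as the dict that the camera call returned (one of the last four; its "shot" number tells which), for a name from the list of things; names that differ only in an ending like _2 or _b are one class to them, and where a whole thing is asked for, a point or a joint stands for the part that bears it (a point fixed in the world has none). Each returns a list of dicts, best first, with "score" (0 to 1); they miss things now and then, are a little off and sometimes report something else, mostly with a low value. They report only what shows in the picture. A call takes as long as a camera call. They do not tell look-alikes from the thing itself.
- nets.spot_in(picture, label): "rect" ([centre column, centre row, width, height] as shares, 0 to 1, of the picture: columns of its width, rows of its height, round what is visible of it).
- nets.regions_of(picture, label): "mask" (384x512 bool, what is visible of it) and "rect" ([centre column, centre row, width, height] as shares, 0 to 1, of the picture: columns of its width, rows of its height, round what is visible of it).
The state is a dict: "t": time; "joint_pos": joint angles; "dq": joint speeds; "tau": joint torques, N m; "eef_pos": TCP position; "tcp_rot": TCP orientation; "ft_force": force on the tool from outside, world axes, zero at the start; "ft_torque": the same for the moment, N m; "width": finger opening in m; "grasp_force": force on a finger pad.
Only numpy, scipy, OpenCV 4.12 (cv2) and the standard library are available. Lean on these libraries where they do the work, as an engineer would, in place of code of your own. Each camera call takes 0.05 s, during which the arm holds its last target. There are 200 camera calls.

TASK

Get the ribbon feeder ready for threading. Set the two loose spools flat on the shelf, in one straight row down its middle with the spool already standing at the shelf's end plate, side by side with no more than a finger's width (20 mm) between neighbours. Then, with the gripper's fingers, push the sprung tensioner arm back by its white idler roller until it is well past its ratchet click, and finish while holding it there; leave the glue bottles and the stack of cells where they are.

Things in the scene. Friction and masses are not known exactly. Their poses are not given: they have to be found in the camera images.
- spool_a_mid (a point): Ribbon spool lying flat, axis (its z) vertical: grey end flanges, bright metal winding; diameter 52, height 50, about 0.22 kg. Point: its centre, 25 above what it stands on. This one already stands on the shelf, near the end plate, roughly on the middle line.
- spool_b_mid (a point): Ribbon spool lying flat, axis (its z) vertical: grey end flanges, bright metal winding; diameter 52, height 50, about 0.22 kg. Point: its centre, 25 above what it stands on. One of the two loose ones, on the bench.
- spool_c_mid (a point): Ribbon spool lying flat, axis (its z) vertical: grey end flanges, bright metal winding; diameter 52, height 50, about 0.22 kg. Point: its centre, 25 above what it stands on. One of the two loose ones, on the bench.
- shelf_mid (a point): Low aluminium shelf fixed to the bench: flat plate 90 (its x) by 250 (its y), open along both long sides. Point: centre of the plate's upper face, 60 above the bench; x across the shelf, y along its middle line towards the end plate, z up. The end plate stands at the +y end, 121 from the point, and rises 40 above the shelf.
- pivot (a point): Vertical pivot of the tensioner. Point: on its axis, 60 above the bench; axes of the fixed base, z up. At joint 0 the arm points along -y from here; pushed back it turns about +z: at joint value a the roller axis is at 120*(sin a, -cos a) in this frame. Boss 40 in diameter, top 72 above the bench. Behind (+y, 65 to 125 away) stands the ratchet housing with brass pawl slider, top 78.
- idler (a point): White upright roller on the free end of the tensioner arm, fixed to it: diameter 29, from 57 to 106 above the bench, 120 from the pivot axis. Point: its centre, 79.5 above the bench; axes turn with the arm: +x is the way it is pushed, +y points to the pivot. Below it is the arm, a flat steel bar 22 wide, 53 to 63 above the bench, with free space beneath.
- tension_arm (a joint): Turn of the tensioner arm in rad: 0 at rest, growing as it is pushed back, end stop at 0.75. A spring returns it to 0 whenever it is let go, from anywhere: about 4 N at the roller at 0, 10 N at 0.6. The ratchet tooth meets the brass pawl at about 0.3 (up to 2 N more), crests at 0.40 and has clicked past by 0.50; it only clicks, it does not latch.
- glue_bottle: White glue bottle with a tall orange spout, diameter 58, height 177, upright, loose; origin at the centre of its underside. To be left alone.
- glue_bottle2: A second such glue bottle, diameter 58, height 177, loose; origin at the centre of its underside. To be left alone.
- cells: Small loose stack of dark blue solar cells, 42 (x) by 78 (y), 12 high; origin at the centre of its underside. To be left alone.
Mind the look-alikes: they are no part of the job. What is shaped like the part that bears spool_c_mid but black is not meant. Leave any blue look-alike of the part that bears spool_a_mid alone.

How it is judged:
By the outcome, as a careful person would: the job done as asked, in the order asked, and still so for the second after the job is handed in, while the arm keeps its last pose, push and grip.
It also fails if it takes over 64 s, if anything falls off the work surface, if the arm or the gripper's body presses on something with over 40 N, if the wrist force passes 120 N, or if a joint passes its speed limit or range.

## Working session

There is one attempt and no reset: what is moved stays moved. The work goes in short steps, each a Python script; the robot and the scene stay as the last script left them, time stands still between calls to the robot, and variables do not carry over. Pictures are saved under pics/ and viewed, at most 10 in all, crops included, and the job is handed in when it is done.

```bash
mkdir -p pics
python3 - <<'E'
from rig import arm,imaging,nets
import cv2,numpy as np
for n in("scene","top"):
    p=imaging.get_image(n); cv2.imwrite(f"pics/{n}0.png",cv2.resize(p["image"][:,:,::-1],(800,600)))
    print(n,p["fx"],p["cx"],p["cy"],p["rvec"],p["tvec"])
    for l in("spool_b_mid","idler","glue_bottle","cells"):
        for d in nets.spot_in(p,l): print(l,round(d["score"],2),np.round(np.array(d["rect"])*[512,384,512,384],1))
o=arm.get_obs();print(o["t"],o["eef_pos"],o["tcp_rot"])
E
```

```text
scene 368.6806071370716 254.97821846103656 191.80946804495966 [ 0.98886005  2.33253575 -1.16573821] [ 0.38282698 -0.20249978  1.45337666]
spool_b_mid 0.64 [233.1 216.8  83.5  68.1]
idler 0.56 [377.  237.8  69.7  55.2]
glue_bottle 0.78 [168.5 156.1  21.2  52.7]
glue_bottle 0.67 [276.9 269.8  27.9  62.2]
cells 0.52 [320.4 199.1  29.2  13.9]
top 358.7201810645233 254.9846524641796 188.1566556367265 [ 2.10373204 -2.15990204  0.13822237] [0.05653366 0.59399045 0.917889  ]
spool_b_mid 0.68 [282.1 254.   23.7  18.8]
idler 0.59 [131.6 225.8  81.6  14.9]
glue_bottle 0.79 [385.4 165.   30.2  28.1]
glue_bottle 0.27 [118.8 231.7  99.3  56.5]
cells 0.66 [222.7 267.9  31.1  20.6]
0.5 [0.18882727 0.62190626 0.23121884] [[-9.56892429e-01  2.90442558e-01 -7.59694799e-06]
 [ 2.90442556e-01  9.56892417e-01 -1.55313329e-04]
 [-3.78401387e-05 -1.50824626e-04 -9.99999988e-01]]
```

View pics/scene0.png

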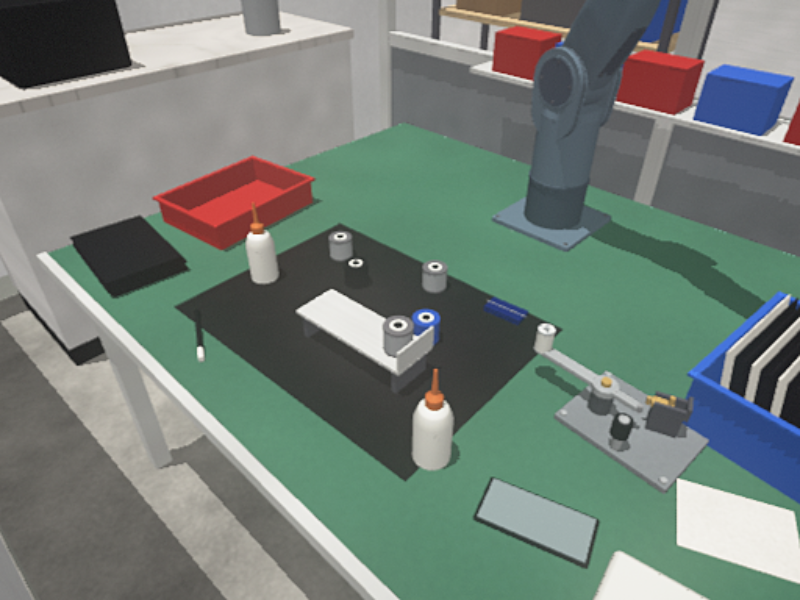

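View pics/top0.png

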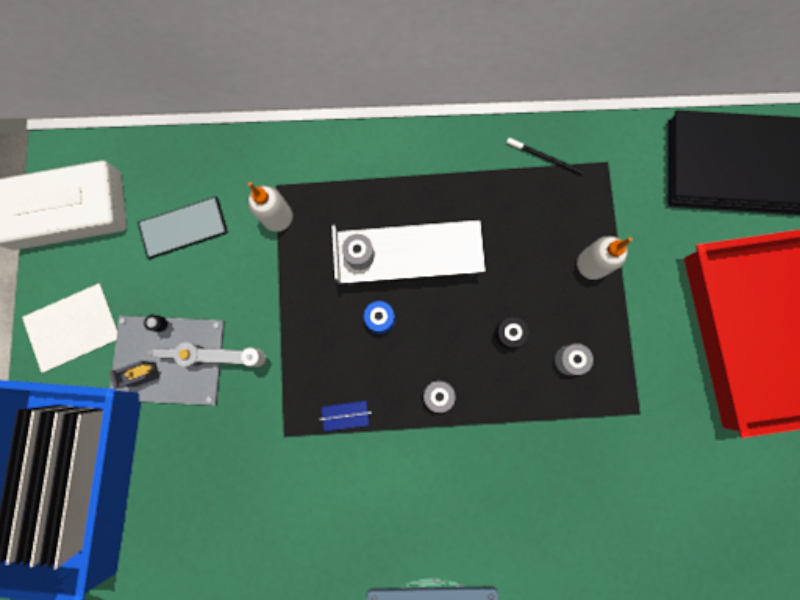

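Top view (800×600): spool A is at (357,249) on the shelf. The loose grey spools are at (439,396) and (574,359). The look-alikes are blue at (378,317) and black at (512,332). The roller is at (251,356), the pivot at (184,353), and the end plate at x≈336.

```bash
cat > h.py <<'E'
import cv2,numpy as np
from rig import arm,imaging,nets
def bp(p,uv,z):
    """pixel (512-scale) -> world point on the plane z"""
    R=cv2.Rodrigues(np.array(p["rvec"]))[0];t=np.array(p["tvec"]).ravel()
    d=R.T@np.array([(uv[0]-p["cx"])/p["fx"],(uv[1]-p["cy"])/p["fy"],1]);c=-R.T@t
    return c+d*(z-c[2])/d[2]
def proj(p,X):
    K=np.array([[p["fx"],0,p["cx"]],[0,p["fy"],p["cy"]],[0,0,1]])
    return cv2.projectPoints(np.array(X,float).reshape(-1,3),np.array(p["rvec"]),np.array(p["tvec"]),K,None)[0][:,0]
E
python3 - <<'E'
from h import *
p=imaging.get_image("top");s=imaging.get_image("scene")
f=.64
for n,u,z in[("A",(357,249),.11),("L1",(439,396),.05),("L2",(574,359),.05),("blue",(378,317),.05),("black",(512,332),.05),("c1",(337,231),.06),("c2",(481,221),.06),("c3",(484,272),.06),("c4",(339,282),.06),("piv",(184,353),.075),("roll",(251,356),.106),("cells",(346,416),.012),("sp1",(258,197),.177),("sp2",(612,252),.177)]:
    w=bp(p,np.array(u)*f,z);print(n,w.round(3),"scene800:",(proj(s,w)/f).round(0))
print("tcp in top",proj(p,arm.get_obs()["eef_pos"])/f)
cv2.imwrite("pics/crop1.png",cv2.resize(p["image"][125:280,60:410,::-1],None,fx=2.28,fy=2.28,interpolation=cv2.INTER_CUBIC))
cv2.imwrite("pics/crop2.png",cv2.resize(s["image"][130:310,170:470,::-1],None,fx=2.6,fy=2.6,interpolation=cv2.INTER_CUBIC))
E
```

```text
A [0.661 0.105 0.11 ] scene800: [[398. 323.]]
L1 [ 0.421 -0.022  0.05 ] scene800: [[434. 266.]]
L2 [ 0.477 -0.25   0.05 ] scene800: [[341. 236.]]
blue [0.556 0.077 0.05 ] scene800: [[426. 315.]]
black [ 0.524 -0.149  0.05 ] scene800: [[356. 262.]]
c1 [0.706 0.144 0.06 ] scene800: [[396. 370.]]
c2 [ 0.716 -0.105  0.06 ] scene800: [[295. 307.]]
c3 [ 0.627 -0.106  0.06 ] scene800: [[332. 287.]]
c4 [0.617 0.141 0.06 ] scene800: [[431. 343.]]
piv [0.502 0.398 0.075] scene800: [[604. 376.]]
roll [0.493 0.277 0.106] scene800: [[544. 324.]]
cells [0.39  0.137 0.012] scene800: [[504. 306.]]
sp1 [0.732 0.25  0.177] scene800: [[438. 355.]]
sp2 [ 0.629 -0.281  0.177] scene800: [[269. 203.]]
tcp in top [[-42.93030784 593.01143747]]
```

View pics/crop1.png

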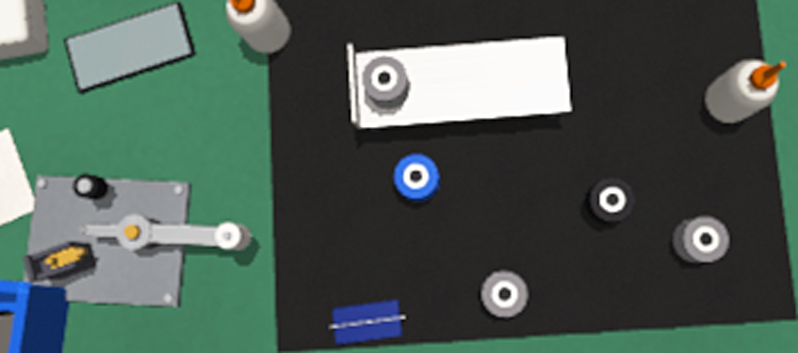

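View pics/crop2.png

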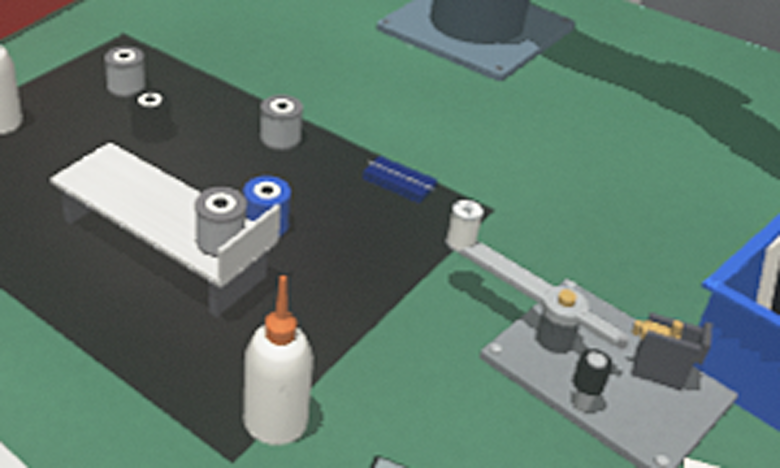

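Run:
```python
from h import *
for nm in("top","scene"):
    p=imaging.get_image(nm);g=cv2.cvtColor(p["image"],cv2.COLOR_RGB2GRAY)
    for n,X in[("A",(.661,.105,.11)),("L1",(.421,-.022,.05)),("L2",(.477,-.25,.05)),("roll",(.493,.277,.106))]:
        u,v=proj(p,X)[0].round().astype(int);r=10
        c=cv2.resize(g[v-r:v+r+1,u-r:u+r+1],None,fx=8,fy=8,interpolation=cv2.INTER_CUBIC)
        for th in(190,205):
            cs=cv2.findContours((c>th).astype(np.uint8),cv2.RETR_EXTERNAL,cv2.CHAIN_APPROX_NONE)[0]
            k=min(cs,key=lambda k:np.linalg.norm(k[:,0].mean(0)-84)+(1e3 if len(k)<60 else 0))
            m=cv2.moments(k);e=np.array([m["m10"],m["m01"]])/m["m00"]
            print(nm,n,th,bp(p,(e+.5)/8-.5+[u-r,v-r],X[2])[:2].round(4),"area",m["m00"]/64)
    if nm=="top":
        E=[[],[],[]]
        gf=cv2.GaussianBlur(g,(3,3),0).astype(float)
        for y in np.arange(-.09,.06,.01):   # long edges, walk along world x
            xs=np.arange(.59,.75,.0005);px=proj(p,[(x,y,.06) for x in xs]).astype(np.float32)
            val=cv2.remap(gf.astype(np.float32),px[:,:1],px[:,1:],cv2.INTER_LINEAR).ravel()
            i=np.where(val>140)[0];E[0].append((y,xs[i[0]]));E[1].append((y,xs[i[-1]]))
        for x in np.arange(.64,.70,.01):
            ys=np.arange(-.14,0,.0005);px=proj(p,[(x,y,.06) for y in ys]).astype(np.float32)
            val=cv2.remap(gf.astype(np.float32),px[:,:1],px[:,1:],cv2.INTER_LINEAR).ravel()
            E[2].append((x,ys[np.where(val>140)[0][0]]))
        for e in E:
            e=np.array(e);print("edge",np.polyfit(e[:,0],e[:,1],1).round(4),e[:,1].round(4))
```

```text
top A 190 [0.6631 0.1059] area 103.75
top A 205 [0.6631 0.106 ] area 97.390625
top L1 190 [ 0.4209 -0.0223] area 107.015625
top L1 205 [ 0.4209 -0.0223] area 100.21875
top L2 190 [ 0.4775 -0.2544] area 101.8828125
top L2 205 [ 0.4774 -0.2544] area 95.578125
top roll 190 [0.4927 0.284 ] area 123.0546875
top roll 205 [0.4928 0.2819] area 101.4453125
edge [-0.0509  0.623 ] [0.6275 0.6265 0.627  0.6265 0.625  0.625  0.625  0.624  0.623  0.6235
 0.6225 0.6215 0.6215 0.6215 0.62  ]
edge [-0.052   0.7138] [0.7185 0.718  0.7175 0.7165 0.7165 0.716  0.715  0.715  0.7145 0.7135
 0.713  0.713  0.712  0.7115 0.7115]
edge [ 0.04   -0.1313] [-0.1055 -0.1055 -0.105  -0.104  -0.1045 -0.1035]
scene A 190 [0.6647 0.1074] area 66.390625
scene A 205 [0.6647 0.1074] area 62.0625
scene L1 190 [ 0.422  -0.0212] area 37.2890625
scene L1 205 [ 0.4218 -0.0214] area 34.046875
scene L2 190 [ 0.4775 -0.2539] area 30.8359375
scene L2 205 [ 0.4773 -0.2541] area 27.5078125
scene roll 190 [0.4992 0.286 ] area 55.03125
scene roll 205 [0.4991 0.2859] area 50.984375
```

```bash
cat >> h.py <<'E'
d=np.array([-.0514,.9987]);A=np.array([.6635,.1065])
def rot(a):  # tool down, tool x at world angle a
    x=np.array([np.cos(a),np.sin(a),0]);z=np.array([0,0,-1.]);return np.c_[x,np.cross(z,x),z]
def st(m):
    o=arm.get_obs();print(m,"t",round(o["t"],2),"p",np.round(o["eef_pos"],4),"w",round(o["width"],4),"gf",round(o["grasp_force"],1),"F",np.round(o["ft_force"],1),"q",np.round(o["joint_pos"],2))
def pickplace(src,dst,R):
    arm.move_ptp([*src,.12],R);st("above")
    arm.move_straight([*src,.014],.15);arm.move_gripper(.03,40);st("grip")
    if not .045<arm.get_obs()["width"]<.06: raise SystemExit("bad grip")
    arm.move_straight([*src,.19],.25);arm.move_ptp([*dst,.19],R);st("over")
    arm.move_straight([*dst,.095],.2);arm.move_straight([*dst,.075],.05);st("down")
    arm.move_gripper(.075);arm.move_straight([*dst,.19],.25);st("done")
E
python3 - <<'E'
from h import *
a=np.arctan2(d[1],d[0])
for s in(a,a-np.pi):
  for P in([.4213,-.022,.12],[.4213,-.022,.014],[.4775,-.2543,.014],[*(A-.06*d),.19],[*(A-.12*d),.075]):
    q=arm.ik(P,rot(s));print(round(s,2),None if q is None else np.round(q,2))
for s in(0,np.pi,-.1+.6,.5-np.pi,):
    q=arm.ik([.46,.277,.07],rot(s));print(round(s,2),None if q is None else np.round(q,2))
E
```

```text
1.62 [-0.58  0.4   0.63  2.23 -0.41  0.62  0.4 ]
1.62 [-0.19  0.58  0.16  2.24 -0.28  0.33  0.26]
1.62 [ 0.04  0.75  0.48  1.96 -0.62  0.58  1.  ]
1.62 [-0.51  0.67  0.58  1.55 -0.41  1.04  0.23]
1.62 [-0.36  0.8   0.47  1.6  -0.45  0.85  0.35]
-1.52 [-0.9   0.6   1.1   2.24 -0.8   0.77 -2.34]
-1.52 [ 0.39  0.64 -0.53  2.21  0.73  0.47  2.46]
-1.52 [-0.33  1.08  1.08  1.98 -1.24  0.96 -1.67]
-1.52 [-0.77  0.88  1.09  1.56 -0.82  1.21 -2.61]
-1.52 [-0.67  1.07  1.08  1.62 -1.04  1.12 -2.39]
0 [-1.05  0.66  0.56  1.97 -0.55  0.67 -1.71]
3.14 [-0.64  0.58  0.02  1.94 -0.02  0.61  0.96]
0.5 [-0.98  0.63  0.47  1.96 -0.46  0.65 -1.29]
-2.64 [-0.56  0.58 -0.08  1.94  0.08  0.62  1.38]
```

Run:
```python
from h import *
pickplace([.4213,-.022],A-.06*d,rot(np.arctan2(d[1],d[0])))
p=imaging.get_image("scene");cv2.imwrite("pics/s1.png",cv2.resize(p["image"][130:310,170:470,::-1],None,fx=2.6,fy=2.6))
```

```text
above t 3.16 p [ 0.4218 -0.0211  0.12  ] w 0.0852 gf 0.0 F [ 0.5 -0.3  0.2] q [-0.58  0.4   0.63  2.23 -0.41  0.62  0.4 ]
grip t 4.45 p [ 0.4221 -0.0218  0.0148] w 0.0505 gf 39.8 F [-0.9  0.3  8.2] q [-0.37  0.61  0.38  2.25 -0.63  0.38  0.6 ]
over t 6.3 p [0.6652 0.0452 0.189 ] w 0.0499 gf 42.1 F [-0.5 -1.  -2.2] q [-0.59  0.71  0.71  1.55 -0.5   1.07  0.3 ]
down t 7.47 p [0.6665 0.0469 0.075 ] w 0.0501 gf 42.4 F [-2.   1.3  2. ] q [-0.54  0.84  0.62  1.61 -0.6   0.89  0.36]
done t 8.45 p [0.6665 0.0468 0.1903] w 0.0749 gf 0.0 F [ 0.3  0.5 -0.6] q [-0.59  0.71  0.71  1.55 -0.5   1.07  0.3 ]
```

View pics/s1.png

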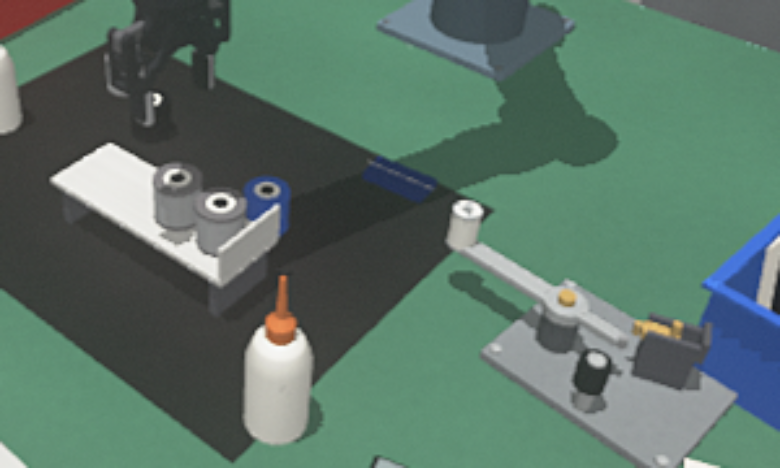

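The first loose spool now stands beside A on the shelf, at about (178,195) in the crop, with a small gap. Next is the second one.

Run:
```python
from h import *
R=rot(np.arctan2(d[1],d[0]))
arm.move_ptp([.4775,-.2543,.19],R)
pickplace([.4775,-.2543],A-.12*d,R)
arm.move_ptp([.44,.277,.19],rot(np.pi));st("near roller");arm.move_gripper(0.0)
for n in("top","scene"):
    p=imaging.get_image(n);g=cv2.cvtColor(p["image"],cv2.COLOR_RGB2GRAY)
    for k in range(3):
        X=[*(A-.06*k*d),.11];u,v=proj(p,X)[0].round().astype(int);r=10
        c=cv2.resize(g[v-r:v+r+1,u-r:u+r+1],None,fx=8,fy=8,interpolation=cv2.INTER_CUBIC)
        cs=cv2.findContours((c>195).astype(np.uint8),cv2.RETR_EXTERNAL,cv2.CHAIN_APPROX_NONE)[0]
        q=min(cs,key=lambda q:np.linalg.norm(q[:,0].mean(0)-84)+(1e3 if len(q)<60 else 0))
        m=cv2.moments(q);e=np.array([m["m10"],m["m01"]])/m["m00"];w=bp(p,(e+.5)/8-.5+[u-r,v-r],.11)[:2]
        print(n,k,w.round(4),"off line mm",round(1e3*(w[0]-.6684+.0515*w[1]),1),m["m00"]/64)
    if n=="top":cv2.imwrite("pics/t2.png",cv2.resize(p["image"][120:310,60:420,::-1],None,fx=2.2,fy=2.2))
    else:cv2.imwrite("pics/s2.png",cv2.resize(p["image"][130:310,170:470,::-1],None,fx=2.6,fy=2.6))
```

```text
above t 10.22 p [ 0.4776 -0.2537  0.1198] w 0.0748 gf 0.0 F [ 0.9 -0.7  1.4] q [-0.12  0.61  0.7   1.94 -0.55  0.79  0.95]
grip t 11.43 p [ 0.4784 -0.2546  0.0152] w 0.0503 gf 40.2 F [-0.   1.3  6.3] q [-0.    0.77  0.55  1.96 -0.7   0.6   1.06]
over t 13.46 p [ 0.6687 -0.0162  0.1899] w 0.0496 gf 41.9 F [-0.5 -0.1 -1.2] q [-0.51  0.72  0.74  1.55 -0.52  1.08  0.41]
down t 14.63 p [ 0.6697 -0.013   0.0753] w 0.0503 gf 42.2 F [-2.6  0.8  4.4] q [-0.46  0.85  0.64  1.61 -0.62  0.9   0.47]
done t 15.61 p [ 0.6696 -0.0132  0.1902] w 0.0747 gf 0.0 F [-0.6  0.9 -0.4] q [-0.51  0.72  0.73  1.55 -0.53  1.08  0.4 ]
near roller t 16.99 p [0.4411 0.2759 0.1899] w 0.0754 gf 0.0 F [-0.4 -0.4  0.5] q [-1.    0.39  0.45  1.94 -0.22  0.86  1.13]
top 0 [0.6631 0.1059] off line mm 0.1 104.03125
top 1 [0.6651 0.0463] off line mm -0.9 107.1796875
top 2 [ 0.6681 -0.0131] off line mm -1.0 107.9765625
scene 0 [0.6647 0.1074] off line mm 1.8 65.09375
scene 1 [0.6662 0.0477] off line mm 0.3 59.2421875
scene 2 [ 0.6693 -0.0121] off line mm 0.3 55.2890625
```

View pics/t2.png

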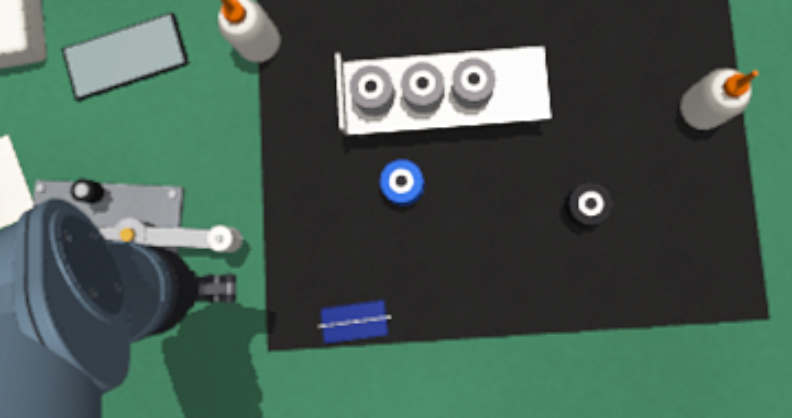

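Both spools are in the row within about 1 mm of the middle line, 60 mm apart, so the gaps are about 8 mm. The roller is at (220,238) in the crop and the closed fingers sit in front of it at (218,288). Now the push.

```bash
cat >> h.py <<'E'
piv=np.array([.502,.398]);th=-.067
def tool(a,off=.0255,z=.072):
    b=a+th;u=np.array([np.cos(b),np.sin(b)])
    return np.r_[piv+.12*np.array([np.sin(b),-np.cos(b)])-off*u,z],rot(b+np.pi)
E
python3 - <<'E'
from h import *
P,R=tool(0,.05,.15);arm.move_ptp(P,R);P,_=tool(0,.05);arm.move_straight(P,.12);st("low")
for a,off in[(0,.035),(0,.026)]+[(x,.0255) for x in np.arange(.08,.641,.08)]:
    P,R=tool(a,off);arm.move_straight(P,.06,R);o=arm.get_obs()
    b=a+th;F=np.array(o["ft_force"]);print(round(a,2),round(o["t"],2),F.round(1),np.round(o["eef_pos"]-P,4))
    if np.linalg.norm(F)>30: print("STOP");break
st("end")
for n,c in("top",(slice(170,270),slice(50,210))),("scene",(slice(180,300),slice(300,460))):
    p=imaging.get_image(n);cv2.imwrite(f"pics/{n}3.png",cv2.resize(p["image"][c][:,:,::-1],None,fx=4,fy=4,interpolation=cv2.INTER_CUBIC))
E
```

```text
low t 18.88 p [0.4447 0.2819 0.0728] w 0.0001 gf 0.0 F [-0.3  0.1  0.4] q [-0.93  0.59  0.37  1.99 -0.35  0.62  1.17]
0 19.27 [-0.1 -0.2  0.1] [ 0.0007 -0.0001  0.0002]
0 19.57 [-0.3 -0.4  0.1] [ 0.0003 -0.0001 -0.0001]
0.08 19.9 [-4.7  1.   1.7] [-0.0013  0.0002 -0.0003]
0.16 20.22 [-6.2 -0.   1.9] [-0.0013 -0.     -0.0004]
0.24 20.53 [-6.  -1.   1.4] [-0.0015 -0.0002 -0.0004]
0.32 20.85 [-6.3 -1.3  1.8] [-0.0018 -0.0004 -0.0005]
0.4 21.17 [-7.6 -1.3  1.8] [-0.0021 -0.0007 -0.0006]
0.48 21.48 [-5.6 -1.1 -0.1] [-0.0014 -0.0008 -0.0006]
0.56 21.8 [-8.  -2.7  2.5] [-0.0024 -0.0014 -0.0008]
0.64 22.12 [-8.2 -4.7  4.5] [-0.0024 -0.0019 -0.0008]
end t 22.12 p [0.5432 0.2814 0.0712] w -0.0003 gf 4.8 F [-8.2 -4.7  4.5] q [-0.7   0.69  0.2   1.75 -0.19  0.73  1.75]
```

View pics/top3.png

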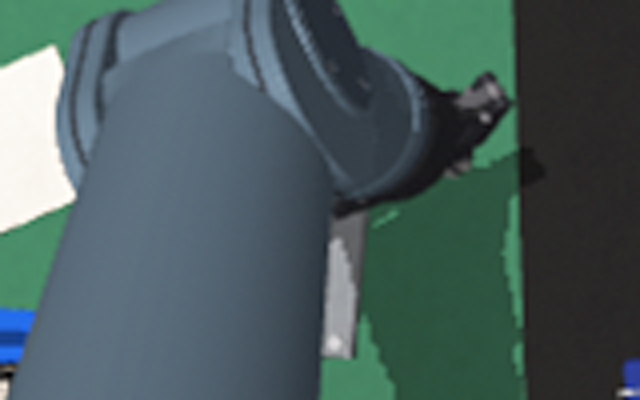

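View pics/scene3.png

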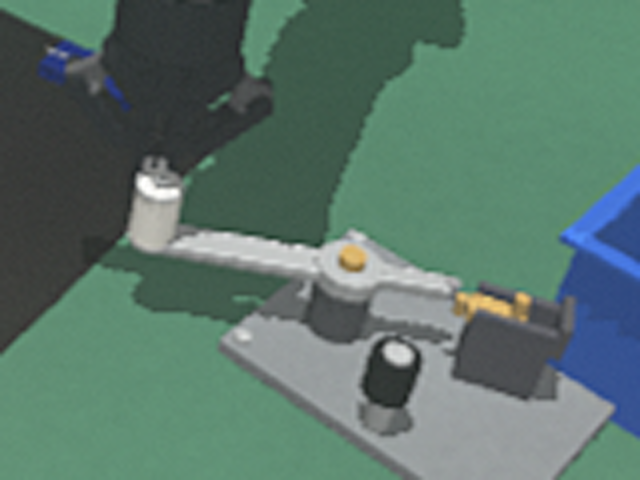

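The scene crop shows the arm swung back, with the fingers behind the roller (top at ≈(158,183)) and the pivot at (352,257). The force dipped between 0.40 and 0.48, as expected for the click. I'll check the angle, then hand in.

Run:
```python
from h import *
arm.hold(.5);p=imaging.get_image("scene")
w=lambda u,v,z:bp(p,((u+.5)/4-.5+300,(v+.5)/4-.5+180),z)[:2]
r=w(158,184,.106);c=w(352,257,.078);e=r-c;print(r,c,np.linalg.norm(e),"a",np.arctan2(e[0],-e[1])-th)
for a in(.5,.6,.64):print(a,tool(a,0)[0])
st("hold")
```

```text
[0.56745294 0.29997299] [0.51249385 0.4057411 ] 0.11919477821433491 a 0.5462190675622054
0.5 [0.5523515  0.28907467 0.072     ]
0.6 [0.56297434 0.29464561 0.072     ]
0.64 [0.56705864 0.2971666  0.072     ]
hold t 22.77 p [0.5429 0.2814 0.0712] w 0.0002 gf 4.8 F [-8.8 -4.4  3. ] q [-0.7   0.69  0.2   1.75 -0.19  0.73  1.75]
```

Run:
```python
from h import *
P,R=tool(.68);arm.move_straight(P,.05,R);arm.hold(.5);st("final")
F=np.linalg.norm(arm.get_obs()["ft_force"])
if F<16: print(arm.hand_in())
```

```text
final t 23.52 p [0.5475 0.2829 0.0712] w 0.0 gf 5.0 F [-9.1 -5.   4.9] q [-0.69  0.69  0.19  1.74 -0.18  0.74  1.78]
the job is handed in; nothing more can be done
None
```

I handed the job in at 23.5 s: the three spools stand in a row down the shelf middle with gaps of about 8 mm, and the fingers hold the tensioner at roughly 0.6 rad (estimated from finger position and camera), past its click; the glue bottles and cells were not touched.

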